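# Hold a packing block home in the gluing jig

### The job

Take the middle-length one of the three wooden packing blocks (the 85 mm one), set it flat on the white board in the corner of the gluing jig with its sloped edge turned away from the fence, its end up against the stop block, and let go of it. Then, with one steady diagonal push of the fingers of about 10 to 20 N, forwards and down, press it against the fence and onto the board at the same time, without ramming it, and finish while still holding it pressed there. Leave the other blocks and everything else on the table where they are.

Things in the scene. Friction and masses are not known exactly. Their poses are not given: they have to be found in the camera images.
- block_mid: the middle-length packing block: 50 mm wide (x), 85 mm long (y), 45 mm high (z), bare wood, 0.08 to 0.15 kg. Square-edged, but its upper -x edge is planed to a 45 degree slope: the -x face is upright to 30 mm height, then slopes 15 mm in and 15 mm up to the 35 mm wide top. Origin: centre of underside. Starts flat on the table, slope roughly towards the robot
- block_mid_corner (a point): lower corner of the middle block that belongs in the jig's inner corner: on its underside at the (+x, +y) corner, 25 mm in x and 42.5 mm in y from the block's origin; axes of the block
- block_short: look-alike, too short: 50 mm wide (x), 60 mm long (y), 45 mm high (z), bare wood, 0.08 kg. Square-edged, but its upper -x edge is planed to a 45 degree slope: the -x face is upright to 30 mm height, then slopes 15 mm in and 15 mm up to the 35 mm wide top. Origin: centre of underside. Starts flat on the table, slope roughly towards the robot
- block_long: look-alike, too long: 50 mm wide (x), 110 mm long (y), 45 mm high (z), bare wood, 0.14 kg. Square-edged, but its upper -x edge is planed to a 45 degree slope: the -x face is upright to 30 mm height, then slopes 15 mm in and 15 mm up to the 35 mm wide top. Origin: centre of underside. Starts flat on the table, slope roughly towards the robot
- jig: gluing jig fixed to the table: white board 150 mm (x) by 220 mm (y), upper face 12 mm above the table, low wooden fence along its far (+x) edge, wooden stop block at its left (+y) end, a low plywood cleat beside its -y end. Origin: table height under the board's centre. x points from the open side to the fence, y along the fence to the stop
- bed: the jig's smooth white board (the jig's table); upper face 12 mm above the table; same origin and axes as the jig. Slippery: friction about 0.3, also at fence and stop
- fence: the jig's fence, a wooden strip 22 mm thick and 220 mm long, only 12 mm high above the board (fingers can stand over it); its upright inner face looks to the jig's -x, at x = 53 mm; same origin and axes as the jig
- stop: the jig's stop block, wood, 70 mm along the jig's x (from x = -17 to 53 mm), 30 mm along y, 30 mm high above the board; its upright inner face looks to the jig's -y, at y = 80 mm; same origin and axes as the jig
- corner (a point): the jig's inner corner, where the board's upper face, the fence's inner face and the stop's inner face meet (53, 80 and 12 mm from the jig's origin); axes of the jig
- tape: bystander, to be left alone: roll of clear packing tape lying flat, 84 mm across, 24 mm high; origin: centre of its underside
- scissors: bystander, to be left alone: scissors with green handles lying flat, about 155 mm long, 10 mm high; origin near the pivot
- tea: bystander, to be left alone: upright drink bottle, 66 mm across, 205 mm high; origin: centre of its underside
- pencil: bystander, to be left alone: flat yellow carpenter's pencil lying, 170 mm long, 8 mm high; origin: middle of its underside
- glue: bystander, to be left alone: upright white glue bottle, 56 mm across, 120 mm high; origin: centre of its underside
- eraser: bystander, to be left alone: white eraser, 45 x 22 x 14 mm; origin: centre of its underside
- cup: bystander, to be left alone: white mug, 76 mm across, 90 mm high; origin: centre of its underside
Things that resemble listed ones, but are neither listed nor needed, are in the scene too. Leave any orange or purple look-alike of the block_mid alone.

How it is judged (in metres and radians):
On the way:
1. the middle block stands flat on the board, its corner within 30 mm of the jig's inner corner, and the fingers have let go of it (distance between block_mid_corner and corner below 0.03 m and z of block_mid_corner in the frame of corner below 0.003 m and angle between block_mid's own z axis and vertical below 0.05 rad and linear speed of block_mid below 0.02 m/s and contact force between the fingers and block_mid below 0.05 N), for 0.2 s.
At the end, for the whole second after the job is handed in: Middle block flat on the board, square to the fence (0.05 rad), within 3 mm of the fence and 6 mm of the stop, at rest; fingers push it (over 3 N) so it bears on the fence with over 2.5 N and on the board with over 3.5 N through the last second; all else within 30 mm of its start (x of block_mid_corner in the frame of corner between -0.003 and 0.0025 m and y of block_mid_corner in the frame of corner between -0.006 and 0.0025 m and z of block_mid_corner in the frame of corner between -0.0025 and 0.0025 m and angle between the x axis of block_mid and the x axis of jig, either way round below 0.05 rad and angle between block_mid's own z axis and vertical below 0.05 rad and linear speed of block_mid below 0.01 m/s and contact force between block_mid and fence above 2.5 N and contact force between block_mid and bed above 3.5 N and contact force between the fingers and block_mid above 3 N and distance of each of block_short, block_long, tape, scissors, tea, pencil, glue, eraser, cup from where it was at the start of the episode below 0.03 m); the arm keeps its last pose, push and grip.
It fails at once if the block is rammed: more than 60 N on the board or the fence (contact force between block_mid and bed above 60 N or contact force between block_mid and fence above 60 N).
It fails at once if another block or a bystander is shifted by more than 30 mm or tipped over (distance of any of block_short, block_long, tape, scissors, tea, pencil, glue, eraser, cup from where it was at the start of the episode above 0.03 m or angle between any of block_short, block_long, tape, scissors, tea, pencil, glue, eraser, cup's own z axis and vertical above 0.5 rad).
It also fails if it takes over 56 s, if anything falls off the work surface, if the arm or the gripper's body presses on something with over 40 N, if the wrist force passes 120 N, or if a joint passes its speed limit or range.

### The arm

A 7-joint arm with a two-finger parallel gripper is mounted at the origin on the work surface. World frame = base frame: x ahead of the robot, y to its left, z up, the work surface at z = 0. Lengths are in mm, angles in rad, forces in N, time in s.
With the tool pointing down it reaches from about 400 to 875 mm from the base axis. Payload 6.5 kg.
Tool frame: the origin (TCP) lies midway between the tips of the shut fingers; the grasp point (between the pads) lies 19 mm behind it (hold_point_z is the distance from the TCP to the grasp point, in mm); z points along the fingers, y is the line along which they close (so a half turn about z gives the same grasp; the last joint's range is limited). The gripper opens to 85 mm and grips with 20 to 120 N. Pads are 22 mm wide; open, the fingers measure 114 mm over their backs; the gripper's body (76 mm by 85 mm) begins 54 mm behind the grasp point. The pads swing forward as they close: fully open they stand 13 mm farther back than shut.
Start: joints at [-1.384, 0.536, -0.004, 1.538, 0.003, 1.067, -0.071], TCP at [162.571, 629.334, 231.29] pointing down, gripper open.
Joint ranges: [-2.7, 2.7], [-0.37, 2.16], [-1.27, 1.26], [0.24, 2.4], [-1.31, 4.45], [0.19, 1.91], [-2.76, 2.76]. Speed limits (rad/s): [2.39, 2.39, 3.14, 3.14, 3.14, 3.14, 3.14].

### API

Orientations are given as a 3x3 rotation matrix whose columns are the frame's x, y, z axes.
In Python, from bench import sense, capture, job_done, hold_point_z gives the robot as it stands.
- The arm moves only by the shell command python3 -m handwheel 'ROWS' [FORCE]. ROWS is a JSON object of lists of equal length, an entry for each row: "linear": the shift along the tool's x, y, z each as a share of 300 mm, from -1 to 1, a list of three; "rot": the turn, a rotation vector about the tool's x, y, z each as a share of pi rad, from -1 to 1, a list of three; "gripper": the finger opening in mm, from 0 to 85.4. A call has 1 to 20 rows; each row is the pose to reach, as a shift and turn from the pose commanded when the call began, along the tool's axes at that moment, turning the shorter way round; what a row does not reach only later rows make up. A row lasts 1/12 s, in which the tool goes at most 41.7 mm and 7.16 degrees, less where a joint would pass 70% of its speed; a pose out of reach is approached as far as the arm can. A call with a number of a shift or a turn outside -1 to 1 is refused whole. A call with a gripper value outside its range is refused whole. The fingers move at their own pace and stop on an object; FORCE is the grip in N (left out, the last holds). Time passes only in rows, so rows that repeat a pose let the fingers close. It gives the time, the measured TCP pose, the force, the opening and the grip force at its end, in the units of the state.
- sense(): the state, without advancing time (a new reading comes with each control period).
- capture(name): name is "scene" or "top" or "wrist"; returns a dict with "pixels" (420x560x3 uint8, red, green, blue), "intrinsics" (3x3 intrinsics, pixels), "k1" (the pictures are not rectified: a ray, as slopes to the right and down, at radius r is drawn at 1 + k1 r^2 times it, then the intrinsics apply), "camera_from_world" (4x4, takes a point from world to camera coordinates); the wrist camera has in their place "mount" (4x4, takes a point from camera to tool coordinates, whose origin is the TCP and whose axes are the flange's). Camera axes: x right, y down, z forward; pixel columns grow to the right and rows downward; lengths in mm; the calibration is good to about 2 mm. A picture is of the moment at which its call begins: read the wrist's pose just before it. There is no depth.
- job_done(): hands the job in; it is judged then, once.
The state is a dict: "time": time; "joints": joint angles; "qd": joint speeds; "joint_torque": joint torques, N m; "position": TCP position; "ee_rot": TCP orientation; "ft_force": force on the tool from outside, world axes, zero at the start; "ft_torque": the same for the moment, N m; "finger_gap": finger opening in mm; "grasp_force": force on a finger pad.
Only numpy, scipy, OpenCV 4.12 (cv2) and the standard library are available. Lean on these libraries where they do the work, as an engineer would, in place of code of your own. Each camera call takes 0.05 s, during which the arm holds its last target. There are 200 camera calls.

## Working session

There is one attempt and no reset: what is moved stays moved. The work goes in short steps, Python scripts to look and compute and a shell command to move; the robot and the scene stay as the last step left them, time stands still between calls to the robot, and variables do not carry over. Pictures are saved under pics/ and viewed, at most 10 in all, crops included, and the job is handed in when it is done.

```bash
mkdir -p pics
python3 - <<'E'
from bench import sense,capture,hold_point_z
import cv2,json
s=sense();print(s,hold_point_z)
for n in("scene","top"):
    c=capture(n);cv2.imwrite(f"pics/{n}0.png",c["pixels"][:,:,::-1]);print(c["intrinsics"],c["k1"],c["camera_from_world"])
E
```

```text
{'time': 0.0, 'joints': array([-1.38417063,  0.53715675, -0.00444306,  1.53885185,  0.00262093,
        1.06734801, -0.07116511]), 'qd': array([-0.00249789, -0.00080407,  0.00013213, -0.0016345 ,  0.00029142,
       -0.00121431,  0.00162703]), 'joint_torque': array([-1.52642097e-04, -5.83406782e+01,  1.04845516e+00, -2.59091163e+01,
        1.23386024e-02,  9.83415346e-03,  7.03235401e-06]), 'position': array([162.45385841, 628.71442715, 230.42748074]), 'ee_rot': array([[-9.68239674e-01,  2.50023687e-01, -2.97739921e-04],
       [ 2.50023823e-01,  9.68238135e-01, -1.73290470e-03],
       [-1.44984078e-04, -1.75230916e-03, -9.99998454e-01]]), 'ft_force': array([ 0.00119865, -0.00197418, -0.55077077]), 'ft_torque': array([ 0.01031504,  0.0059475 , -0.04530817]), 'grasp_force': 0.0, 'finger_gap': 85.47851192112903} 18.700000000000003
[[403.28680405   0.         280.06272433]
 [  0.         403.28680405 204.50568228]
 [  0.           0.           1.        ]] 0.03697248385233789 [[-6.11649457e-01  7.90932728e-01 -1.76170756e-02  3.12612537e+02]
 [ 5.82382384e-01  4.35076766e-01 -6.86686949e-01 -3.14529183e+02]
 [-5.35458401e-01 -4.30271574e-01 -7.26739756e-01  1.35697233e+03]
 [ 0.00000000e+00  0.00000000e+00  0.00000000e+00  1.00000000e+00]]
[[522.78001533   0.         289.66241824]
 [  0.         522.78001533 200.12718055]
 [  0.           0.           1.        ]] -0.07195041988083932 [[ 1.57088223e-02 -9.99796323e-01  1.26706795e-02  1.90374090e+01]
 [-9.91308203e-01 -1.72283934e-02 -1.30427100e-01  5.53712318e+02]
 [ 1.30618830e-01 -1.05116924e-02 -9.91376934e-01  1.67216227e+03]
 [ 0.00000000e+00  0.00000000e+00  0.00000000e+00  1.00000000e+00]]
```

View pics/scene0.png

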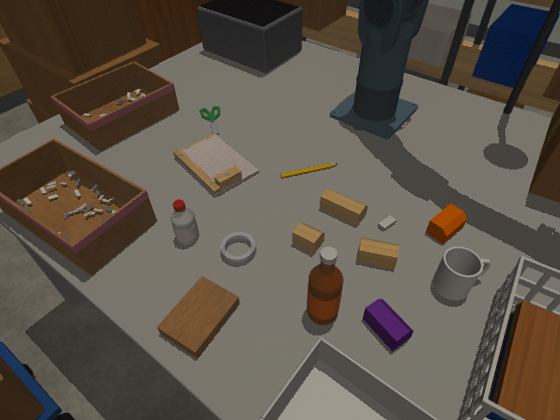

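View pics/top0.png

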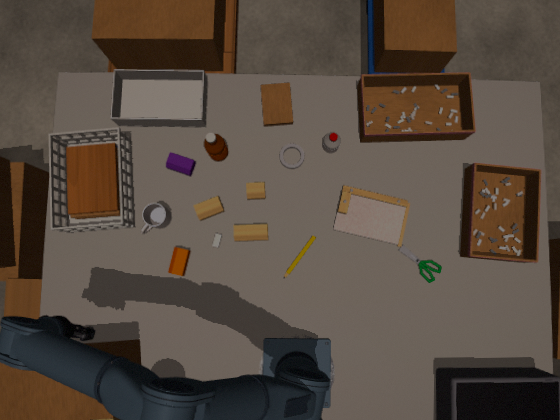

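The scene picture shows three blocks at (343,207) long, (308,238) short and (379,253) mid, with the jig at (215,163). In the top picture, mid is at (208,208), short (256,190), long (251,232) and the jig board about (372,215), with its fence on the upper side and its stop at the left near (346,203).

```bash
cat > h.py <<'E'
import numpy as np,cv2
from bench import sense,capture
def cam(n,tag=None):
    s=sense();c=capture(n)
    if n=="wrist":
        T=np.eye(4);T[:3,:3]=s["ee_rot"];T[:3,3]=s["position"]
        c["camera_from_world"]=np.linalg.inv(T@c["mount"])
    if tag: cv2.imwrite(f"pics/{tag}.png",c["pixels"][:,:,::-1]); np.savez(f"{tag}.npz",**c)
    return c
def px2w(c,uv,z):
    K=c["intrinsics"];k=float(c["k1"]);M=c["camera_from_world"]
    d=cv2.undistortPoints(np.array(uv,float).reshape(-1,1,2),K,np.array([k,0,0,0,0.])).reshape(-1,2)
    R=M[:3,:3];o=-R.T@M[:3,3];r=np.c_[d,np.ones(len(d))]@R
    return o+r*((z-o[2])/r[:,2])[:,None]
def w2px(c,P):
    M=c["camera_from_world"]
    return cv2.projectPoints(np.array(P,float).reshape(-1,1,3),cv2.Rodrigues(M[:3,:3])[0],M[:3,3],c["intrinsics"],np.array([float(c["k1"]),0,0,0,0.]))[0].reshape(-1,2)
E
python3 - <<'E'
from h import *
np.set_printoptions(suppress=True,precision=1)
c=cam("top","top1")
for n,p,z in[("mid",(208,208),45),("short",(256,190),45),("long",(251,232),45),("jig",(372,215),12),("tape",(291,156),24),("orange",(179,261),40),("eraser",(217,240),14),("cup",(155,215),90),("tea",(216,146),150),("glue",(332,140),100),("pen1",(285,276),5),("pen2",(315,237),5)]:print(n,px2w(c,[p],z))
im=c["pixels"][:,:,::-1]
a=cv2.resize(im[185:235,190:270],None,fx=5,fy=5,interpolation=cv2.INTER_CUBIC);b=cv2.resize(im[180:250,325:415],None,fx=4,fy=4,interpolation=cv2.INTER_CUBIC)
o=np.zeros((280,770,3),np.uint8);o[:250,:400]=a;o[:280,405:765]=b;cv2.imwrite("pics/crop1.png",o)
E
```

```text
mid [[521.8 292.7  45. ]]
short [[583.5 138.5  45. ]]
long [[446.4 151.3  45. ]]
jig [[ 511.5 -245.8   12. ]]
tape [[703.2  25.9  24. ]]
orange [[349.2 381.   40. ]]
eraser [[420.3 264.   14. ]]
cup [[491.5 453.1  90. ]]
tea [[703.1 259.8 150. ]]
glue [[ 741.4 -103.6  100. ]]
pen1 [[306.9  39.2   5. ]]
pen2 [[436.1 -57.7   5. ]]
```

View pics/crop1.png

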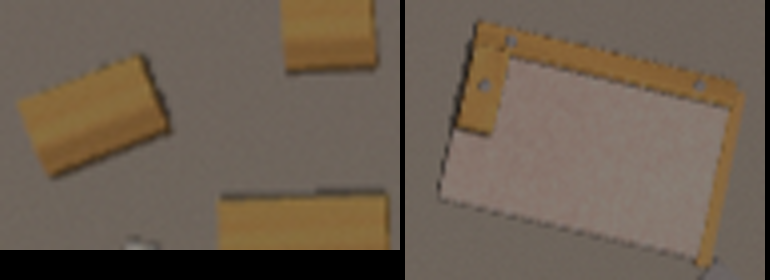

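The crop shows mid's top-face edge running from (20,100) to (140,55), a yaw of about +20°, with the slope facing the robot. The jig fence runs from (480,25) to (740,90), a yaw of about -14°, with the stop at the left. Next I work out the hover move over mid.

```bash
cat >> h.py <<'E'
def go(pos,yaw_y,tilt=0):
    """shares to reach pos with tool z down and tool y at world heading yaw_y (deg)"""
    from scipy.spatial.transform import Rotation as R
    s=sense();y=np.array([np.cos(np.radians(yaw_y)),np.sin(np.radians(yaw_y)),0]);z=np.array([0,0,-1.])
    T=np.c_[np.cross(y,z),y,z];E=s["ee_rot"]
    print("lin",np.round(E.T@(np.array(pos)-s["position"])/300,4),"rot",np.round(R.from_matrix(E.T@T).as_rotvec()/np.pi,4),"at",np.round(s["position"],1),"F",np.round(s["ft_force"],1),"t",s["time"],"gap",round(s["finger_gap"],1))
E
python3 - <<'E'
from h import *
go([480,282,230],20)
print(cam("wrist")["mount"].round(3))
E
```

```text
lin [-1.314  -0.8549  0.0034] rot [-4.000e-04  2.000e-04  3.085e-01] at [162.4 628.9 230.6] F [-1.1  0.3  1.2] t 0.15 gap 85.7
[[-0.00000e+00 -9.61000e-01 -2.75000e-01  6.92560e+01]
 [ 1.00000e+00 -0.00000e+00  0.00000e+00 -5.90000e-02]
 [-0.00000e+00 -2.75000e-01  9.61000e-01 -1.41764e+02]
 [ 0.00000e+00  0.00000e+00  0.00000e+00  1.00000e+00]]
```

```bash
python3 -m handwheel '{"linear":[[-0.96,-0.54,0],[-0.96,-0.54,0],[-0.96,-0.54,0],[-0.96,-0.54,0],[-0.96,-0.54,0],[-0.96,-0.54,0],[-0.96,-0.54,0],[-0.96,-0.54,0],[-0.96,-0.54,0]],"rot":[[0,0,0.3085],[0,0,0.3085],[0,0,0.3085],[0,0,0.3085],[0,0,0.3085],[0,0,0.3085],[0,0,0.3085],[0,0,0.3085],[0,0,0.3085]],"gripper":[85,85,85,85,85,85,85,85,85]}'
python3 -c "
from h import *
go([521,285,200],20)"
```

```text
time: 0.95
position: [408.1, 392.6, 231.8]
ee_rot: [[-0.326, 0.945, 0.004], [0.945, 0.326, -0.004], [-0.005, 0.003, -1.0]]
ft_force: [0.7, -0.7, -0.6]
finger_gap: 84.9
grasp_force: 0.0
lin [-0.4613  0.2386  0.1087] rot [ 0.0009  0.0015 -0.0054] at [408.1 392.6 231.8] F [ 0.7 -0.7 -0.6] t 0.95 gap 84.9
```

```bash
python3 -m handwheel '{"linear":[[-0.46,0.24,0.1],[-0.46,0.24,0.1],[-0.46,0.24,0.1],[-0.46,0.24,0.1],[-0.46,0.24,0.1],[-0.46,0.24,0.1]],"rot":[[0,0,0],[0,0,0],[0,0,0],[0,0,0],[0,0,0],[0,0,0]],"gripper":[85,85,85,85,85,85]}'
python3 -c "
from h import *
cam('wrist','w1')"
```

```text
time: 1.45
position: [516.9, 293.1, 200.7]
ee_rot: [[-0.338, 0.941, -0.0], [0.941, 0.338, -0.001], [-0.001, -0.001, -1.0]]
ft_force: [-0.2, 0.4, 0.4]
finger_gap: 85.3
grasp_force: 0.0
```

View pics/w1.png

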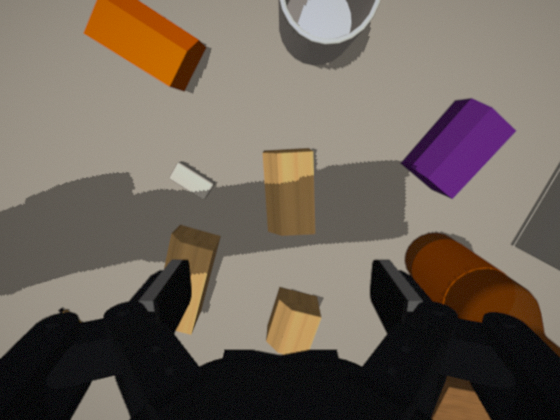

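The wrist view shows mid at (264–316, 149–236), upright in the picture, with the eraser at (192,180) and long, short and tea clear of it. I'll fit the block model to its colour mask.

```bash
cat >> h.py <<'E'
from scipy.optimize import minimize
def verts(L=85):
    return np.array([[x,sy*L/2,z] for x,z in((-25,0),(25,0),(25,45),(-10,45),(-25,30)) for sy in(-1,1)],float)
def fitblock(c,p0,box,z0=0,L=85,tilt=None):
    u0,v0,u1,v1=box
    hsv=cv2.cvtColor(c["pixels"],cv2.COLOR_RGB2HSV)
    m=np.zeros(hsv.shape[:2],np.uint8);m[v0:v1,u0:u1]=(hsv[v0:v1,u0:u1,1]>85)
    m=cv2.morphologyEx(m,cv2.MORPH_CLOSE,np.ones((5,5)))
    n,l,st,_=cv2.connectedComponentsWithStats(m);m=(l==1+np.argmax(st[1:,4])).astype(np.uint8)
    M=cv2.resize(m*255,None,fx=4,fy=4,interpolation=cv2.INTER_LINEAR)>127
    def cost(p):
        a=np.radians(p[2]);V=verts(L);R=np.array([[np.cos(a),-np.sin(a)],[np.sin(a),np.cos(a)]])
        W=np.c_[V[:,:2]@R.T+p[:2],V[:,2]+z0]
        h=cv2.convexHull(((w2px(c,W)+.5)*4*16-8).astype(np.int32)) # 1/16 px
        r=np.zeros(M.shape,np.uint8);cv2.fillConvexPoly(r,h,1,shift=4)
        return np.sum(r.astype(bool)^M)/16
    b=minimize(cost,p0,method="Nelder-Mead",options=dict(initial_simplex=np.array(p0)+np.array([[0,0,0],[12,0,0],[0,12,0],[0,0,6.]]),xatol=.05,fatol=.1))
    print("fit",b.x.round(2),"xor px",round(b.fun),"mask px",m.sum());return b.x
E
python3 - <<'E'
from h import *
c=np.load("w1.npz")
print(px2w(c,[(264,151),(314,149),(316,234),(268,234)],45).round(1))
for L in(60,85,110): x=fitblock(c,[522,292,20],(240,130,340,255),L=L)
x=fitblock(c,[522,292,20],(240,130,340,255))
t=np.load("top1.npz")
fitblock(t,[522,292,20],(185,190,230,228))
go([x[0],x[1],80],x[2]);go([x[0],x[1],10],x[2])
E
```

```text
[[487.9 328.9  45. ]
 [532.5 346.9  45. ]
 [566.3 266.7  45. ]
 [519.3 249.9  45. ]]
fit [521.43 306.04  22.79] xor px 1059 mask px 4165
fit [525.84 295.49  22.54] xor px 100 mask px 4165
fit [530.64 283.97  22.66] xor px 1130 mask px 4165
fit [525.84 295.49  22.54] xor px 100 mask px 4165
fit [524.93 294.58  22.85] xor px 21 mask px 462
lin [-0.0108  0.0326  0.4032] rot [-0.0002 -0.0001 -0.0145] at [515.6 295.2 201. ] F [0.1 1.8 0.6] t 1.5 gap 84.9
lin [-0.0108  0.0328  0.6365] rot [-0.0002 -0.0001 -0.0145] at [515.6 295.2 201. ] F [0.1 1.8 0.6] t 1.5 gap 84.9
```

```bash
python3 -m handwheel '{"linear":[[-0.01,0.033,0.15],[-0.01,0.033,0.3],[-0.01,0.033,0.4],[-0.01,0.033,0.5],[-0.01,0.033,0.55],[-0.01,0.033,0.6],[-0.01,0.033,0.63],[-0.01,0.033,0.635],[-0.01,0.033,0.635]],"rot":[[0,0,-0.0145],[0,0,-0.0145],[0,0,-0.0145],[0,0,-0.0145],[0,0,-0.0145],[0,0,-0.0145],[0,0,-0.0145],[0,0,-0.0145],[0,0,-0.0145]],"gripper":[85,85,85,85,85,85,85,85,85]}'
python3 -c "
from h import *
go([525.4,295,10],22.6)"
```

```text
time: 2.25
position: [525.4, 297.0, 10.8]
ee_rot: [[-0.386, 0.923, -0.001], [0.923, 0.386, 0.0], [0.001, -0.0, -1.0]]
ft_force: [1.5, -0.0, 0.3]
finger_gap: 85.0
grasp_force: 0.0
lin [-0.0063 -0.0026  0.0028] rot [-0.0001 -0.0002  0.0005] at [525.4 297.   10.8] F [ 1.5 -0.   0.3] t 2.25 gap 85.0
```

Well placed, so I close with a moderate grip and then lift.

```bash
python3 -m handwheel '{"linear":[[-0.006,-0.002,0],[-0.006,-0.002,0],[-0.006,-0.002,0],[-0.006,-0.002,0],[-0.006,-0.002,0],[-0.006,-0.002,0],[-0.006,-0.002,0],[-0.006,-0.002,0],[-0.006,-0.002,0],[-0.006,-0.002,0]],"rot":[[0,0,0],[0,0,0],[0,0,0],[0,0,0],[0,0,0],[0,0,0],[0,0,0],[0,0,0],[0,0,0],[0,0,0]],"gripper":[48,48,45,45,45,45,45,45,45,45]}' 40
python3 -m handwheel '{"linear":[[-0.006,0,-0.08],[-0.006,0,-0.2],[-0.006,0,-0.35],[-0.006,0,-0.5],[-0.006,0,-0.6],[-0.006,0,-0.6],[-0.006,0,-0.6]],"rot":[[0,0,0],[0,0,0],[0,0,0],[0,0,0],[0,0,0],[0,0,0],[0,0,0]],"gripper":[45,45,45,45,45,45,45]}'
python3 - <<'E'
from h import *
c=cam("wrist","w2");s=sense();p=s["position"];print(p)
go([500,-100,190],-10)
# jig from the top picture: corners of board/fence
t=np.load("top1.npz")
q=lambda a:[(325+(u-405)/4,180+v/4) for u,v in a]
print("fence inner line @24 (inner top edge)",px2w(t,q([(508,56),(728,106)]),24).round(1))
print("board outer -x edge @12",px2w(t,q([(440,197),(697,260)]),12).round(1))
print("fence outer top @24",px2w(t,q([(482,22),(742,92)]),24).round(1))
E
```

```text
time: 3.08
position: [527.0, 294.4, 12.0]
ee_rot: [[-0.384, 0.923, 0.001], [0.923, 0.384, 0.001], [0.0, 0.002, -1.0]]
ft_force: [-0.8, -0.7, 7.7]
finger_gap: 49.5
grasp_force: 42.5
time: 3.67
position: [528.2, 293.2, 193.4]
ee_rot: [[-0.384, 0.923, 0.004], [0.923, 0.384, 0.003], [0.001, 0.005, -1.0]]
ft_force: [0.6, 0.3, -1.8]
finger_gap: 49.4
grasp_force: 42.1
[526.83978    292.53432703 191.22520309]
lin [-1.1736 -0.5854  0.0029] rot [ 0.0003 -0.0003  0.1811] at [526.8 292.5 191.2] F [-1.   0.1 -1.2] t 3.7167 gap 49.5
fence inner line @24 (inner top edge) [[ 578.8 -173.5   24. ]
 [ 540.3 -356.2   24. ]]
board outer -x edge @12 [[ 462.2 -118.9   12. ]
 [ 413.5 -331.7   12. ]]
fence outer top @24 [[ 606.9 -151.9   24. ]
 [ 552.2 -368.    24. ]]
```

```bash
python3 -m handwheel '{"linear":[[-0.15,-0.05,-0.05],[-0.95,-0.36,-0.1],[-0.95,-0.36,-0.1],[-0.95,-0.36,-0.1],[-0.95,-0.36,-0.1],[-0.95,-0.36,-0.1],[-0.95,-0.36,-0.1],[-0.95,-0.36,-0.1],[-0.95,-0.36,-0.1],[-0.95,-0.36,-0.1],[-0.95,-0.36,-0.1]],"rot":[[0,0,0.02],[0,0,0.198],[0,0,0.198],[0,0,0.198],[0,0,0.198],[0,0,0.198],[0,0,0.198],[0,0,0.198],[0,0,0.198],[0,0,0.198],[0,0,0.198]],"gripper":[45,45,45,45,45,45,45,45,45,45,45]}'
python3 -c "
from h import *
go([535,-290,220],-13)"
```

```text
time: 4.63
position: [535.9, -10.8, 219.4]
ee_rot: [[0.224, 0.975, -0.003], [0.975, -0.224, 0.0], [-0.0, -0.003, -1.0]]
ft_force: [0.6, 1.2, -0.8]
finger_gap: 49.3
grasp_force: 42.0
lin [-0.9076  0.2059 -0.0023] rot [-0.0008  0.0001  0.0002] at [535.9 -10.8 219.4] F [ 0.6  1.2 -0.8] t 4.6333 gap 49.3
```

```bash
python3 -m handwheel '{"linear":[[-0.9,0.2,0],[-0.9,0.2,0],[-0.9,0.2,0],[-0.9,0.2,0],[-0.9,0.2,0],[-0.9,0.2,0],[-0.9,0.2,0],[-0.9,0.2,0],[-0.9,0.2,0],[-0.9,0.2,0]],"rot":[[0,0,0],[0,0,0],[0,0,0],[0,0,0],[0,0,0],[0,0,0],[0,0,0],[0,0,0],[0,0,0],[0,0,0]],"gripper":[45,45,45,45,45,45,45,45,45,45]}'
python3 -c "
from h import *
cam('wrist','w3')"
```

```text
time: 5.47
position: [534.9, -286.3, 219.8]
ee_rot: [[0.223, 0.975, -0.001], [0.975, -0.223, 0.002], [0.002, -0.002, -1.0]]
ft_force: [-0.4, 0.9, -2.1]
finger_gap: 49.3
grasp_force: 42.0
```

View pics/w3.png

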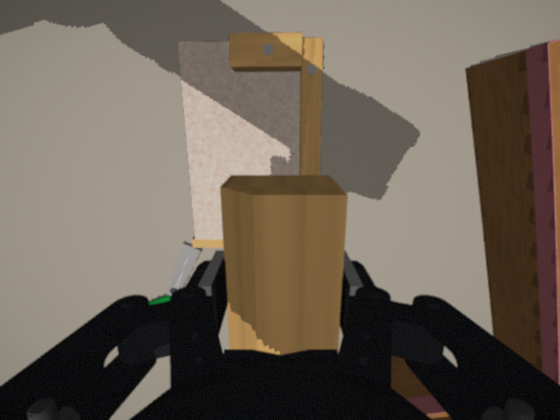

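The wrist view shows the held block straight in the gripper. Behind it is the jig: stop at (230–302, 33–70), inner corner near (302,68), fence edge u≈302 down to v≈175, and the board's open edge from (180,42) to (194,240). I'll extract the two inner edges at board height.

Run:
```python
from h import *
np.set_printoptions(suppress=True,precision=1)
c=np.load("w3.npz");S=cv2.cvtColor(c["pixels"],cv2.COLOR_RGB2HSV)[:,:,1].astype(float)
def cross(a,th):   # first up-crossing index, subpixel
    i=np.argmax((a[:-1]<th)&(a[1:]>=th));return i+(th-a[i])/(a[i+1]-a[i])
th=90
print(S[120,290:330].astype(int),S[50:85,270].astype(int))
F=np.array([(290+cross(S[v,290:322],th),v) for v in range(82,170,3)])
T=np.array([(u,84-cross(S[50:85,u][::-1],th)) for u in range(236,296,3)])
def line(P):
    m=np.median;vx,vy,x,y=cv2.fitLine(P.astype(np.float32),cv2.DIST_HUBER,0,.01,.01).ravel();return np.array([vx,vy]),np.array([x,y])
WF=px2w(c,F,12)[:,:2];WT=px2w(c,T,12)[:,:2]
d1,p1=line(WF);d2,p2=line(WT)
print("fence yaw",np.degrees(np.arctan2(-d1[0],d1[1]))%180-180,"stop dir",np.degrees(np.arctan2(d2[1],d2[0])))
k=np.linalg.solve(np.c_[d1,-d2],p2-p1);C=p1+k[0]*d1;print("corner",C)
print("px resid",np.std(F[:,0]-np.polyval(np.polyfit(F[:,1],F[:,0],1),F[:,1])),np.std(T[:,1]-np.polyval(np.polyfit(T[:,0],T[:,1],1),T[:,0])))
# checks: board open edge should be x=-128 from fence; stop left end -70; fence outer +22
for y in(-13.,):
    a=np.radians(y);R=np.array([[np.cos(a),-np.sin(a)],[np.sin(a),np.cos(a)]])
    chk=lambda uv,z:print(uv,z,((px2w(c,[uv],z)[0,:2]-C)@R))
    chk((180,42),12);chk((194,240),12);chk((322,150),24);chk((231,70),12);chk((324,38),24);chk((230,34),42)
    t=np.load("top1.npz")
    for P,z in((( 0,0),12),((22,30),24),((-128,30),12),((-128,-190),12),((22,-190),24)):print(P,w2px(t,[[*(C+R@np.array(P)),z]]))
```

```text
[ 40  38  41  43  42  40  38  42  42  49  92 130 138 134 137 138 133 132
 130 134 131 131 131 137 136 137 131 133 127 132 109  64  38  36  36  30
  28  29  38  29] [  5   5  11  23  66 110 132 139 138 137 136 133 135 134 138 135 130 131
 135 149 107  73  48  40  39  42  40  40  41  43  39  45  41  43  46]
fence yaw -12.466049 stop dir -12.473711
corner [ 583.8 -170.2]
px resid 0.06932139375207762 0.08767752169734075
(180, 42) 12 [-125.4   27.3]
(194, 240) 12 [-127.  -192.1]
(322, 150) 24 [ 24.3 -82.1]
(231, 70) 12 [-73.5   0.3]
(324, 38) 24 [22.2 28.1]
(230, 34) 42 [-68.7  27. ]
(0, 0) [[349.3 193. ]]
(22, 30) [[342.5 184. ]]
(-128, 30) [[331.7 228.1]]
(-128, -190) [[396.5 244.1]]
(22, -190) [[406.9 199.9]]
```

```bash
cat >> h.py <<'E'
def jig(c):
    S=cv2.cvtColor(c["pixels"],cv2.COLOR_RGB2HSV)[:,:,1].astype(float);th=85
    def cross(a):
        i=np.argmax((a[:-1]<th)&(a[1:]>=th));return i+(th-a[i])/(a[i+1]-a[i])
    F=np.array([(290+cross(S[v,290:322]),v) for v in range(82,170,3)])
    T=np.array([(u,84-cross(S[50:85,u][::-1])) for u in range(236,296,3)])
    ln=lambda P:cv2.fitLine(px2w(c,P,12)[:,:2].astype(np.float32),cv2.DIST_HUBER,0,.01,.01).ravel()
    a,b=ln(F),ln(T);k=np.linalg.solve(np.c_[a[:2],-b[:2]],b[2:]-a[2:])
    return *(a[2:]+k[0]*a[:2]),-np.degrees(np.arctan(a[0]/a[1])),np.degrees(np.arctan(b[1]/b[0]))
E
python3 - <<'E'
from h import *
for i in range(4):
    c=cam("wrist","w4");print(sense()["position"].round(1),np.round(jig(c),2))
x,y,a,_=jig(c);a=np.radians(a);R=np.array([[np.cos(a),-np.sin(a)],[np.sin(a),np.cos(a)]])
# top: wood mask edges: fit corner+yaw by mask of (fence+stop+cleat excluded)
t=cam("top","top2");m=(cv2.cvtColor(t["pixels"],cv2.COLOR_RGB2HSV)[:,:,1]>85)
sc=cam("scene","scene2")
o=[]
for c_,(u,v,w,h),f in((t,(325,180,90,70),4),(sc,(165,125,100,72),4)):
    im=cv2.resize(c_["pixels"][v:v+h,u:u+w,::-1],None,fx=f,fy=f,interpolation=cv2.INTER_CUBIC)
    def poly(P,z):
        q=w2px(c_,[[*(np.array([x,y])+R@np.array(p)),z] for p in P]);q=((q+.5-[u,v])*f-.5).round().astype(int);cv2.polylines(im,[q],True,(0,0,255) if z==12 else (255,0,0),1)
    poly([(0,0),(0,-190),(-128,-190),(-128,30),(22,30),(22,-190),(0,-190)],12);poly([(0,0),(-70,0),(-70,30),(0,30)],42)
    o.append(cv2.copyMakeBorder(im,0,290-im.shape[0],0,0,cv2.BORDER_CONSTANT))
cv2.imwrite("pics/ov.png",np.hstack(o))
E
```

```text
[ 535.1 -286.   220.2] [ 583.6  -170.17  -12.44  -12.38]
[ 535.  -286.3  220.4] [ 583.49 -170.23  -12.32  -12.5 ]
[ 534.9 -286.8  220.5] [ 583.54 -170.23  -12.36  -12.46]
[ 534.8 -287.2  220.7] [ 583.62 -170.15  -12.43  -12.36]
```

View pics/ov.png

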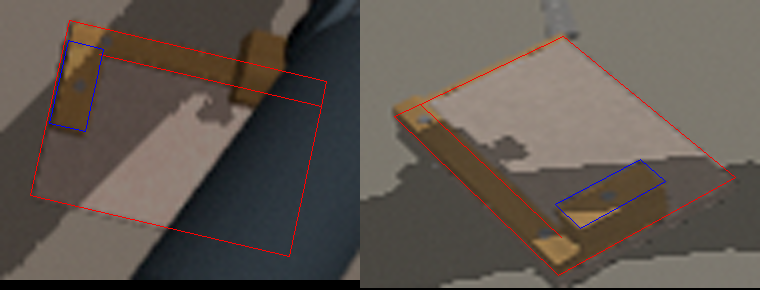

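The overlay agrees with the jig to about 2 mm in both fixed cameras. I'll descend with about a 6 mm gap to the fence and 8 mm to the stop, then feel for the stop.

```bash
cat >> h.py <<'E'
C=np.array([583.4,-170.6]);A=np.radians(-12.4);RJ=np.array([[np.cos(A),-np.sin(A)],[np.sin(A),np.cos(A)]])
def gj(x,y,z,yaw=-12.4):
    s=sense();print("TCP in corner frame",((s["position"][:2]-C)@RJ).round(1),s["position"][2].round(1),"F jig",(s["ft_force"][:2]@RJ).round(1))
    go([*(C+RJ@np.array([x,y])),z],yaw)
E
python3 -c "
from h import *
gj(-31,-51.6,60)"
```

```text
TCP in corner frame [ -22.5 -125.1] 220.8 F jig [ 0.1 -0.8]
lin [ 0.2445 -0.0307  0.5362] rot [ 0.     -0.0001 -0.0031] at [ 534.5 -287.9  220.8] F [-0.  -0.8 -0.5] t 5.8167 gap 49.0
```

```bash
python3 -m handwheel '{"linear":[[0.12,-0.015,0.12],[0.24,-0.03,0.24],[0.243,-0.03,0.36],[0.243,-0.03,0.46],[0.243,-0.03,0.53],[0.243,-0.03,0.535],[0.243,-0.03,0.535],[0.243,-0.03,0.535]],"rot":[[0,0,-0.003],[0,0,-0.003],[0,0,-0.003],[0,0,-0.003],[0,0,-0.003],[0,0,-0.003],[0,0,-0.003],[0,0,-0.003]],"gripper":[45,45,45,45,45,45,45,45]}'
python3 -c "
from h import *
cam('scene','scene3')
c=np.load('scene3.npz');cv2.imwrite('pics/s3.png',cv2.resize(c['pixels'][95:215,150:310,::-1],None,fx=5,fy=5,interpolation=cv2.INTER_CUBIC))
gj(-31,-51.6,24)"
```

```text
time: 6.48
position: [543.0, -216.7, 61.9]
ee_rot: [[0.217, 0.976, 0.002], [0.976, -0.217, -0.001], [-0.001, 0.003, -1.0]]
ft_force: [-0.1, -0.8, -0.5]
finger_gap: 49.3
grasp_force: 42.0
TCP in corner frame [-29.2 -53.8] 62.4 F jig [ 0.4 -0.4]
lin [ 0.0074 -0.0066  0.1278] rot [ 0.0011  0.0002 -0.0008] at [ 543.4 -216.9   62.4] F [ 0.3 -0.5 -0.4] t 6.5333 gap 49.3
```

View pics/s3.png

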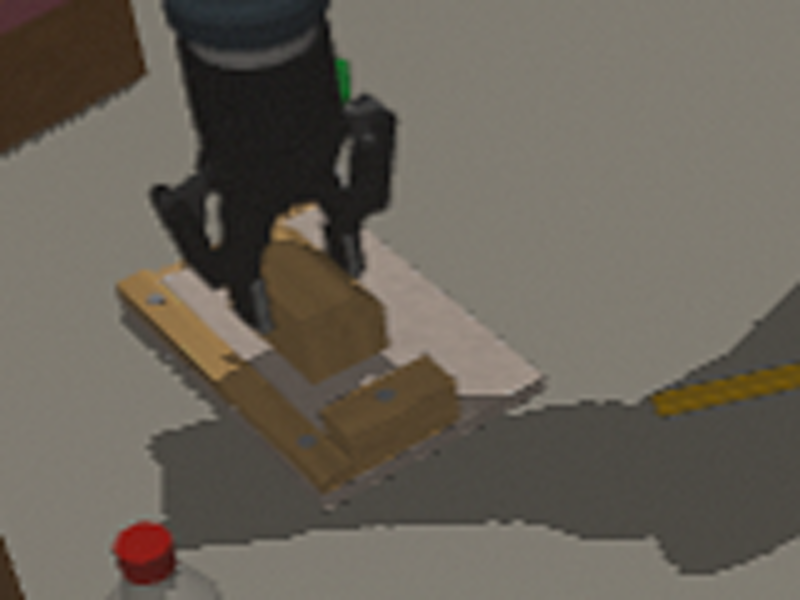

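The scene crop shows the block held level above the board. The slope is on the open side, and the block is behind the stop (stop at about (390,410)) and clear of the fence. Lowering gently now.

```bash
python3 -m handwheel '{"linear":[[0.005,-0.006,0.04],[0.005,-0.006,0.08],[0.005,-0.006,0.105],[0.005,-0.006,0.115],[0.005,-0.006,0.118],[0.005,-0.006,0.118]],"rot":[[0,0,0],[0,0,0],[0,0,0],[0,0,0],[0,0,0],[0,0,0]],"gripper":[45,45,45,45,45,45]}'
python3 -c "
from h import *
gj(-31,-46,24)"
```

```text
time: 7.03
position: [540.4, -214.0, 24.6]
ee_rot: [[0.217, 0.976, -0.0], [0.976, -0.217, -0.0], [-0.0, -0.0, -1.0]]
ft_force: [-0.1, 0.2, -1.5]
finger_gap: 49.5
grasp_force: 42.1
TCP in corner frame [-32.7 -51.6] 24.6 F jig [-0.2  0.2]
lin [0.0188 0.0057 0.002 ] rot [-0.0001  0.     -0.0006] at [ 540.4 -214.    24.6] F [-0.1  0.2 -1.5] t 7.0333 gap 49.5
```

```bash
python3 -m handwheel '{"linear":[[0.005,0.003,0.003],[0.01,0.006,0.003],[0.015,0.006,0.003],[0.018,0.006,0.003],[0.018,0.006,0.003],[0.018,0.006,0.003]],"rot":[[0,0,0],[0,0,0],[0,0,0],[0,0,0],[0,0,0],[0,0,0]],"gripper":[45,45,45,45,45,45]}'
python3 -c "
from h import *
gj(-31,-42.5,24)"
```

```text
time: 7.53
position: [543.5, -208.9, 24.1]
ee_rot: [[0.216, 0.976, 0.0], [0.976, -0.216, -0.0], [0.0, 0.0, -1.0]]
ft_force: [0.2, 0.6, -0.6]
finger_gap: 48.9
grasp_force: 42.1
TCP in corner frame [-30.7 -45.9] 24.1 F jig [0.1 0.7]
lin [ 0.0115 -0.0009  0.0003] rot [ 0.0001 -0.     -0.0005] at [ 543.5 -208.9   24.1] F [ 0.2  0.6 -0.6] t 7.5333 gap 48.9
```

```bash
python3 -m handwheel '{"linear":[[0,0,0.003],[0,0,0.005],[0.003,0,0.005],[0.005,0,0.005],[0.006,0,0.005],[0.006,0,0.005]],"rot":[[0,0,0],[0,0,0],[0,0,0],[0,0,0],[0,0,0],[0,0,0]],"gripper":[45,45,45,45,45,45]}'
python3 -c "
from h import *
gj(-31,-42.5,24)"
```

```text
time: 8.03
position: [543.5, -209.0, 24.0]
ee_rot: [[0.217, 0.976, 0.0], [0.976, -0.217, -0.001], [-0.001, 0.001, -1.0]]
ft_force: [-4.4, -1.2, 13.9]
finger_gap: 49.3
grasp_force: 44.2
TCP in corner frame [-30.7 -46. ] 24.0 F jig [-4.  -2.1]
lin [ 0.0117 -0.0011 -0.0001] rot [ 0.0002  0.0004 -0.0008] at [ 543.5 -209.    24. ] F [-4.4 -1.2 13.9] t 8.0333 gap 49.3
```

```bash
python3 -m handwheel '{"linear":[[0,0,-0.004],[0,0,-0.004],[0.003,0,-0.004],[0.004,0,-0.004],[0.004,0,-0.004],[0.004,0,-0.004]],"rot":[[0,0,0],[0,0,0],[0,0,0],[0,0,0],[0,0,0],[0,0,0]],"gripper":[45,45,45,45,45,45]}'
python3 -c "
from h import *
gj(-31,-42.5,24)"
```

```text
time: 8.53
position: [544.0, -207.6, 24.0]
ee_rot: [[0.217, 0.976, 0.0], [0.976, -0.217, -0.002], [-0.002, 0.001, -1.0]]
ft_force: [-2.3, -4.4, 4.9]
finger_gap: 49.4
grasp_force: 42.8
TCP in corner frame [-30.6 -44.6] 24.0 F jig [-1.3 -4.7]
lin [ 0.0069 -0.0014  0.0001] rot [ 0.0003  0.0005 -0.0009] at [ 544.  -207.6   24. ] F [-2.3 -4.4  4.9] t 8.5333 gap 49.4
```

The block is touching both the board and the stop. I'll ease off slightly and open.

```bash
python3 -m handwheel '{"linear":[[-0.003,0,0],[-0.004,0,-0.001],[-0.004,0,-0.001],[-0.004,0,-0.001],[-0.004,0,-0.001],[-0.004,0,-0.001],[-0.004,0,-0.001],[-0.004,0,-0.001]],"rot":[[0,0,0],[0,0,0],[0,0,0],[0,0,0],[0,0,0],[0,0,0],[0,0,0],[0,0,0]],"gripper":[45,45,52,60,66,66,66,66]}'
python3 -c "
from h import *
gj(-31,-42.5,24)"
```

```text
time: 9.2
position: [543.8, -207.0, 23.9]
ee_rot: [[0.216, 0.976, -0.0], [0.976, -0.216, 0.0], [0.0, -0.0, -1.0]]
ft_force: [1.1, -0.3, 0.2]
finger_gap: 66.1
grasp_force: 0.0
TCP in corner frame [-30.9 -44. ] 23.9 F jig [ 1.1 -0. ]
lin [ 0.0051 -0.0004 -0.0003] rot [-0.0001 -0.0001 -0.0005] at [ 543.8 -207.    23.9] F [ 1.1 -0.3  0.2] t 9.2 gap 66.1
```

Released. Next: a straight lift, back off to the open side, and a look.

```bash
python3 -m handwheel '{"linear":[[0,0,-0.03],[0,0,-0.08],[0,0,-0.15],[0,0,-0.25],[0,0,-0.33],[-0.05,-0.05,-0.4],[-0.2,-0.1,-0.45],[-0.25,-0.1,-0.45],[-0.25,-0.1,-0.45],[-0.25,-0.1,-0.45]],"rot":[[0,0,0],[0,0,0],[0,0,0],[0,0,0],[0,0,0],[0,0,0],[0,0,0],[0,0,0],[0,0,0],[0,0,0]],"gripper":[66,66,66,66,66,40,10,0,0,0]}'
python3 -c "
from h import *
cam('wrist','w5')"
```

```text
time: 10.03
position: [497.7, -275.5, 160.1]
ee_rot: [[0.22, 0.976, 0.001], [0.976, -0.22, -0.001], [-0.0, 0.001, -1.0]]
ft_force: [0.2, 0.2, 0.5]
finger_gap: 5.2
grasp_force: 0.0
```

View pics/w5.png

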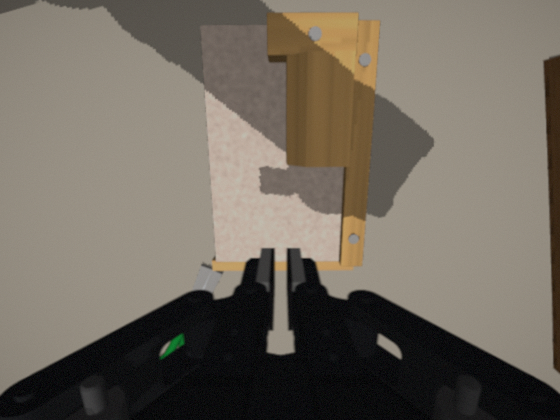

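The wrist view shows the block lying at (286–350, 52–166), its end on the stop and its long side near the fence, slope on the open side, fingers clear. Next I compute the tilted (30°) start pose for the push.

```bash
cat >> h.py <<'E'
def tj(x,y,z,tilt=30):
    """shares to reach corner-frame x,y, world z with tool z leaning forward (jig +x) by tilt"""
    from scipy.spatial.transform import Rotation as R
    s=sense();E=s["ee_rot"];J=np.eye(3);J[:2,:2]=RJ;t=np.radians(tilt)
    Z=J@[np.sin(t),0,-np.cos(t)];Y=J@[np.cos(t),0,np.sin(t)];T=np.c_[np.cross(Y,Z),Y,Z]
    P=np.array([*(C+RJ@np.array([x,y])),z])
    print("t",round(s["time"],2),"TCP jig",((s["position"][:2]-C)@RJ).round(1),s["position"][2].round(1),"F jig",(s["ft_force"]@J).round(1))
    print("lin",(E.T@(P-s["position"])/300).round(4),"rot",(R.from_matrix(E.T@T).as_rotvec()/np.pi).round(4),"joints",s["joints"].round(2))
    print("1mm fwd",(E.T@J[:,0]/300).round(5),"1mm down",(E.T@[0,0,-1]/300).round(5))
E
python3 -c "
from h import *
tj(-80,-43,140)"
```

```text
t 10.08 TCP jig [ -60.9 -119. ] 159.4 F jig [-0.2 -0.2  0.1]
lin [ 0.2533 -0.0644  0.0649] rot [-0.1665  0.     -0.0009] joints [ 0.03  0.54  0.53  1.84 -0.35  0.86  0.51]
1mm fwd [1.00e-05 3.33e-03 0.00e+00] 1mm down [-0.      -0.       0.00333]
```

```bash
python3 -m handwheel '{"linear":[[0.1,-0.03,0],[0.2,-0.06,0.03],[0.253,-0.064,0.06],[0.253,-0.064,0.065],[0.253,-0.064,0.065],[0.253,-0.064,0.065],[0.253,-0.064,0.065]],"rot":[[-0.04,0,0],[-0.08,0,0],[-0.12,0,0],[-0.1665,0,-0.001],[-0.1665,0,-0.001],[-0.1665,0,-0.001],[-0.1665,0,-0.001]],"gripper":[0,0,0,0,0,0,0]}' 60
python3 -c "
from h import *
cam('wrist','w6')
tj(-77,-43,68)"
```

```text
time: 10.67
position: [500.8, -196.8, 157.0]
ee_rot: [[0.206, 0.862, 0.463], [0.978, -0.185, -0.091], [0.008, 0.471, -0.882]]
ft_force: [-0.6, -0.8, 0.2]
finger_gap: 0.2
grasp_force: 0.0
t 10.72 TCP jig [-76.7 -44.9] 157.0 F jig [-2.1 -1.5 -0.5]
lin [ 0.0065 -0.1406  0.2611] rot [-0.0105 -0.0027  0.0048] joints [-0.01  0.31  0.4   2.31 -1.29  0.19  1.39]
1mm fwd [-6.00e-05  2.94e-03  1.57e-03] 1mm down [-0.      -0.00157  0.00294]
```

The 30° tilt runs into joint limits, so I go back to vertical fingers. Their front tip edge on the slope will do.

```bash
python3 -c "
from h import *
tj(-80,-43,110,0)"
```

```text
t 10.72 TCP jig [-76.7 -44.9] 157.0 F jig [-2.1 -1.5 -0.5]
lin [ 0.0067 -0.0835  0.1329] rot [ 0.1562 -0.0013  0.0053] joints [-0.01  0.31  0.4   2.31 -1.29  0.19  1.39]
1mm fwd [-6.00e-05  2.94e-03  1.57e-03] 1mm down [-0.      -0.00157  0.00294]
```

```bash
python3 -m handwheel '{"linear":[[0,0,0],[0,-0.02,0],[0,-0.05,0.05],[0,-0.05,0.05],[0,-0.05,0.05],[0,-0.05,0.05]],"rot":[[0.05,0,0],[0.1,0,0],[0.156,0,0.005],[0.156,0,0.005],[0.156,0,0.005],[0.156,0,0.005]],"gripper":[0,0,0,0,0,0]}' 60
python3 -c "
from h import *
cam('wrist','w7')
c=np.load('w7.npz')
fitblock(c,[*(C+RJ@np.array([-30.7,-43])),-12.4],(0,0,10,10)) if 0 else None
tj(-80,-43,66,0)"
```

```text
time: 11.22
position: [498.2, -195.8, 136.2]
ee_rot: [[0.219, 0.976, -0.006], [0.976, -0.219, 0.007], [0.006, -0.007, -1.0]]
ft_force: [1.5, 0.3, 0.5]
finger_gap: 0.6
grasp_force: 0.0
t 11.27 TCP jig [-78.8 -43.7] 135.9 F jig [ 1.2 -0.3  0.1]
lin [ 0.0008 -0.0036  0.233 ] rot [-0.0008 -0.0022 -0.0016] joints [-0.32  0.62  0.83  1.95 -0.62  0.85  0.63]
1mm fwd [ 2.00e-05  3.33e-03 -1.00e-05] 1mm down [-2.00e-05  1.00e-05  3.33e-03]
```

```bash
python3 -m handwheel '{"linear":[[0.001,-0.004,0.08],[0.001,-0.004,0.16],[0.001,-0.004,0.22],[0.001,-0.004,0.26],[0.001,-0.004,0.273],[0.001,-0.004,0.273],[0.001,-0.004,0.273]],"rot":[[0,-0.002,-0.0016],[0,-0.002,-0.0016],[0,-0.002,-0.0016],[0,-0.002,-0.0016],[0,-0.002,-0.0016],[0,-0.002,-0.0016],[0,-0.002,-0.0016]],"gripper":[0,0,0,0,0,0,0]}' 60
python3 -c "
from h import *
tj(-62,-43,53,0)
cam('scene','s4')
c=np.load('s4.npz');cv2.imwrite('pics/s4.png',cv2.resize(c['pixels'][95:215,150:310,::-1],None,fx=5,fy=5,interpolation=cv2.INTER_CUBIC))"
```

```text
time: 11.85
position: [493.5, -196.2, 55.6]
ee_rot: [[0.22, 0.976, 0.002], [0.976, -0.22, 0.004], [0.005, 0.001, -1.0]]
ft_force: [0.1, 0.3, 0.1]
finger_gap: 0.0
grasp_force: 0.0
t 11.85 TCP jig [-82.3 -44.3] 55.6 F jig [0.  0.3 0.1]
lin [0.0047 0.0676 0.0089] rot [ 0.0003 -0.0015 -0.0017] joints [-0.23  0.73  0.71  1.99 -0.75  0.7   0.73]
1mm fwd [2.00e-05 3.33e-03 0.00e+00] 1mm down [-2.00e-05 -0.00e+00  3.33e-03]
```

View pics/s4.png

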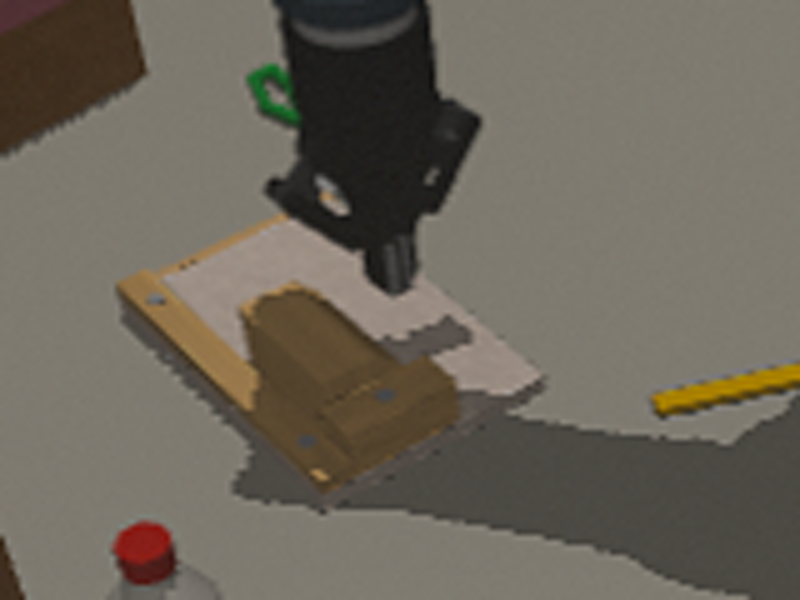

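The scene crop shows the block against the stop and near the fence, with the shut fingertips at (390,285) on its open side, level with the slope. Advancing.

```bash
python3 -m handwheel '{"linear":[[0.004,0.015,0.003],[0.004,0.03,0.006],[0.004,0.045,0.009],[0.004,0.055,0.011],[0.004,0.06,0.012],[0.004,0.06,0.012]],"rot":[[0,-0.0015,-0.0017],[0,-0.0015,-0.0017],[0,-0.0015,-0.0017],[0,-0.0015,-0.0017],[0,-0.0015,-0.0017],[0,-0.0015,-0.0017]],"gripper":[0,0,0,0,0,0]}'
python3 -c "
from h import *
tj(-58,-43,51,0)"
```

```text
time: 12.4
position: [511.7, -198.8, 51.3]
ee_rot: [[0.214, 0.977, 0.0], [0.977, -0.214, -0.0], [-0.0, 0.0, -1.0]]
ft_force: [-0.7, 0.1, -0.1]
finger_gap: 0.1
grasp_force: 0.0
t 12.4 TCP jig [-63.9 -43. ] 51.3 F jig [-0.8 -0.1 -0.1]
lin [-0.0002  0.0198  0.0009] rot [0.     0.0001 0.0004] joints [-0.23  0.76  0.7   1.95 -0.75  0.72  0.72]
1mm fwd [-0.       0.00333  0.     ] 1mm down [ 0.      -0.       0.00333]
```

```bash
python3 -m handwheel '{"linear":[[0,0.004,0],[0,0.008,0.001],[0,0.012,0.002],[0,0.016,0.003],[0,0.02,0.003],[0,0.02,0.003]],"rot":[[0,0,0],[0,0,0],[0,0,0],[0,0,0],[0,0,0],[0,0,0]],"gripper":[0,0,0,0,0,0]}'
python3 -c "
from h import *
tj(-54,-43,50,0)"
```

```text
time: 12.9
position: [517.3, -200.0, 50.4]
ee_rot: [[0.214, 0.977, 0.0], [0.977, -0.214, -0.0], [-0.0, 0.0, -1.0]]
ft_force: [-0.4, 0.4, 0.3]
finger_gap: -0.0
grasp_force: 0.0
t 12.9 TCP jig [-58.2 -42.9] 50.4 F jig [-0.5  0.3  0.3]
lin [-0.0003  0.014   0.0014] rot [0.     0.     0.0003] joints [-0.22  0.77  0.7   1.93 -0.75  0.72  0.71]
1mm fwd [-0.       0.00333  0.     ] 1mm down [ 0.      -0.       0.00333]
```

```bash
python3 -m handwheel '{"linear":[[0,0.004,0],[0,0.007,0],[0,0.01,0],[0,0.013,0.001],[0,0.013,0.001]],"rot":[[0,0,0],[0,0,0],[0,0,0],[0,0,0],[0,0,0]],"gripper":[0,0,0,0,0]}'
python3 -c "
from h import *
tj(-51,-43,50,0)"
```

```text
time: 13.32
position: [521.1, -200.8, 50.1]
ee_rot: [[0.214, 0.977, -0.0], [0.977, -0.214, -0.0], [-0.0, -0.0, -1.0]]
ft_force: [-0.8, -0.2, 0.3]
finger_gap: 0.2
grasp_force: 0.0
t 13.32 TCP jig [-54.4 -42.9] 50.1 F jig [-0.8 -0.4  0.3]
lin [-0.0005  0.0112  0.0003] rot [-0.      0.      0.0004] joints [-0.22  0.77  0.7   1.92 -0.74  0.73  0.71]
1mm fwd [-0.       0.00333 -0.     ] 1mm down [0.      0.      0.00333]
```

```bash
python3 -m handwheel '{"linear":[[0,0.003,0],[0,0.006,0],[0,0.009,0],[0,0.01,0],[0,0.01,0]],"rot":[[0,0,0],[0,0,0],[0,0,0],[0,0,0],[0,0,0]],"gripper":[0,0,0,0,0]}'
python3 -c "
from h import *
tj(-51,-43,50,0)"
```

```text
time: 13.73
position: [523.9, -201.5, 50.1]
ee_rot: [[0.214, 0.977, -0.0], [0.977, -0.214, -0.0], [-0.0, -0.0, -1.0]]
ft_force: [-0.7, 0.1, 0.3]
finger_gap: 0.5
grasp_force: 0.1
t 13.73 TCP jig [-51.5 -42.9] 50.1 F jig [-0.7 -0.   0.3]
lin [-0.0003  0.0015  0.0004] rot [-0.      0.      0.0003] joints [-0.22  0.78  0.7   1.91 -0.74  0.73  0.71]
1mm fwd [-0.       0.00333 -0.     ] 1mm down [0.      0.      0.00333]
```

```bash
python3 -m handwheel '{"linear":[[0,0.003,0],[0,0.006,0.001],[0,0.008,0.001],[0,0.008,0.001]],"rot":[[0,0,0],[0,0,0],[0,0,0],[0,0,0]],"gripper":[0,0,0,0]}'
python3 -c "
from h import *
tj(-48,-43,50,0)"
```

```text
time: 14.07
position: [526.0, -201.9, 49.9]
ee_rot: [[0.214, 0.977, -0.001], [0.977, -0.214, 0.0], [0.0, -0.001, -1.0]]
ft_force: [-0.9, 1.1, 2.5]
finger_gap: -0.2
grasp_force: 1.5
t 14.07 TCP jig [-49.3 -42.9] 49.9 F jig [-1.1  0.9  2.5]
lin [-0.0002  0.0044 -0.0004] rot [-0.0002 -0.      0.0003] joints [-0.22  0.78  0.7   1.91 -0.74  0.74  0.71]
1mm fwd [-0.       0.00333 -0.     ] 1mm down [-0.       0.       0.00333]
```

Contact has started. I keep going forward until the fence takes the load.

```bash
python3 -m handwheel '{"linear":[[0,0.003,0],[0,0.006,0],[0,0.007,0],[0,0.007,0]],"rot":[[0,0,0],[0,0,0],[0,0,0],[0,0,0]],"gripper":[0,0,0,0]}'
python3 -c "
from h import *
tj(-48,-43,50,0)"
```

```text
time: 14.4
position: [526.4, -202.0, 49.7]
ee_rot: [[0.214, 0.977, -0.003], [0.977, -0.214, 0.002], [0.001, -0.004, -1.0]]
ft_force: [-6.0, 1.2, 7.8]
finger_gap: 0.1
grasp_force: 5.2
t 14.4 TCP jig [-49.  -42.9] 49.7 F jig [-6.1 -0.2  7.8]
lin [-0.0002  0.0032 -0.001 ] rot [-0.0012 -0.0003  0.0002] joints [-0.22  0.78  0.7   1.9  -0.74  0.74  0.7 ]
1mm fwd [-0.00e+00  3.33e-03 -1.00e-05] 1mm down [-0.00e+00  1.00e-05  3.33e-03]
```

```bash
python3 -m handwheel '{"linear":[[0,0.001,0],[0,0.002,0],[0,0.003,0.001],[0,0.003,0.001],[0,0.003,0.001]],"rot":[[0,0,0],[0,0,0],[0,0,0],[0,0,0],[0,0,0]],"gripper":[0,0,0,0,0]}'
python3 - <<'E'
from h import *
tj(-48,-43,50,0)
o=[]
for n,(u,v,w,h) in(("wrist",(180,60,200,200)),("scene",(165,130,100,75))):
    c=cam(n,n+"8");f=2 if n=="wrist" else 4
    im=cv2.resize(c["pixels"][v:v+h,u:u+w,::-1],None,fx=f,fy=f,interpolation=cv2.INTER_CUBIC)
    if n=="scene":
        for dx in(0,-5.7):
            V=verts()+[-25+dx,-42.5,12];W=np.c_[V[:,:2]@RJ.T+C,V[:,2]]
            q=((w2px(c,W)+.5-[u,v])*f-.5);cv2.polylines(im,[cv2.convexHull(q.astype(np.float32)).astype(int)],True,(0,0,255) if dx==0 else (255,0,0),1)
    o.append(cv2.copyMakeBorder(im,0,400-im.shape[0],0,0,cv2.BORDER_CONSTANT))
cv2.imwrite("pics/c8.png",np.hstack(o))
E
```

```text
time: 14.82
position: [526.5, -202.0, 49.5]
ee_rot: [[0.214, 0.977, -0.005], [0.977, -0.214, 0.003], [0.002, -0.005, -1.0]]
ft_force: [-9.1, 2.1, 11.5]
finger_gap: 0.2
grasp_force: 7.8
t 14.82 TCP jig [-48.8 -42.9] 49.5 F jig [-9.3  0.1 11.5]
lin [-0.0003  0.0026 -0.0016] rot [-0.0016 -0.0005  0.0001] joints [-0.22  0.78  0.7   1.9  -0.74  0.74  0.7 ]
1mm fwd [-0.00e+00  3.33e-03 -2.00e-05] 1mm down [-1.00e-05  2.00e-05  3.33e-03]
```

View pics/c8.png

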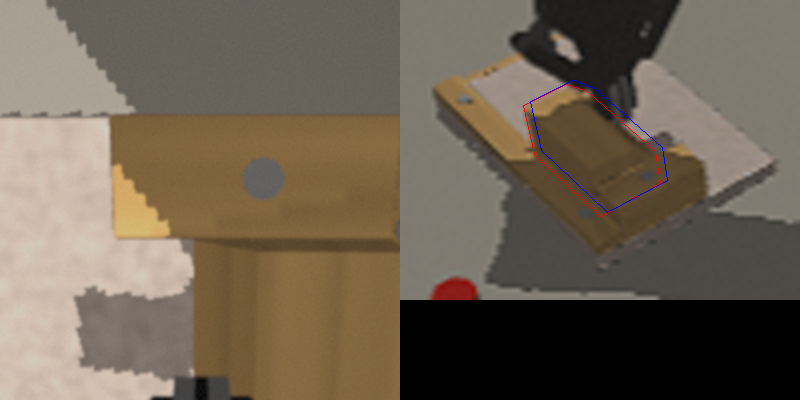

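Left, the wrist crop shows the stop's left end at u≈112 and the block's upright face at u≈193, with the block's end close to the stop. Right, the scene crop shows the block along the red (seated) outline. I'll check seating numerically by the distance from the block's -x face to the stop's end, which should be 20 mm when seated.

Run:
```python
from h import *
c=np.load("wrist8.npz");S=cv2.cvtColor(c["pixels"],cv2.COLOR_RGB2HSV)[:,:,1].astype(float)
def cr(a,th=85):
    i=np.argmax((a[:-1]<th)&(a[1:]>=th));return i+(th-a[i])/(a[i+1]-a[i])
J=lambda uv,z:(px2w(c,uv,z)[:,:2]-C)@RJ
st=[(215+cr(S[v,215:260]),v) for v in range(125,175,5)]
bl=[(250+cr(S[v,250:300]),v) for v in range(190,245,5)]
print("stop left end @42",J(st,42).round(1)[[0,4,9]].tolist())
b=J(bl,42);print("block -x face @42",b.round(1)[[0,5,10]].tolist(),"yaw rel deg",np.degrees(np.polyfit(b[:,1],b[:,0],1)[0]).round(2))
b=J(bl,12);print("@12",b.round(1)[[0,5,10]].tolist())
# right side: saturation/value profile past the block to the fence
V=c["pixels"].sum(2).astype(int)
for v in(200,220,235):
    print(v,V[v,340:470:2].tolist())
print("px of top face edge x=0@57, fence top inner x=0@24, outer 22@24 at y=-30:",w2px(c,[[*(C+RJ@np.array([x,-30])),z] for x,z in((0,57),(0,24),(22,24),(22,0))]).round(1).tolist())
tj(-48,-43,50,0)
```

```text
stop left end @42 [[-69.6, 26.0], [-69.9, 16.7], [-69.9, 4.6]]
block -x face @42 [[-50.2, -5.4], [-50.2, -18.4], [-50.3, -32.1]] yaw rel deg 0.43
@12 [[-50.7, -11.8], [-50.7, -27.5], [-50.8, -43.9]]
200 [301, 291, 295, 284, 284, 281, 293, 295, 300, 298, 303, 304, 298, 297, 298, 294, 299, 297, 294, 300, 303, 304, 313, 283, 280, 287, 282, 284, 282, 280, 275, 281, 294, 288, 287, 293, 294, 298, 291, 291, 291, 294, 296, 296, 288, 292, 297, 295, 294, 295, 284, 290, 291, 288, 288, 285, 289, 290, 295, 286, 288, 288, 293, 287, 295]
220 [296, 298, 285, 280, 277, 288, 298, 298, 299, 302, 297, 290, 297, 292, 293, 295, 293, 290, 299, 296, 305, 313, 286, 282, 287, 284, 285, 274, 278, 281, 281, 290, 291, 296, 300, 292, 289, 295, 292, 289, 294, 292, 296, 290, 289, 291, 289, 293, 288, 288, 289, 289, 287, 286, 309, 455, 481, 478, 483, 474, 476, 475, 472, 474, 476]
235 [293, 299, 288, 282, 280, 291, 301, 297, 300, 299, 295, 301, 299, 292, 298, 288, 292, 302, 301, 304, 307, 290, 285, 284, 286, 280, 279, 284, 282, 282, 293, 285, 286, 291, 293, 292, 297, 294, 293, 286, 286, 291, 288, 290, 295, 302, 316, 403, 487, 474, 475, 478, 484, 478, 475, 479, 477, 477, 478, 478, 477, 476, 474, 474, 473]
px of top face edge x=0@57, fence top inner x=0@24, outer 22@24 at y=-30: [[381.7, 247.5], [363.8, 225.3], [401.7, 225.3], [387.8, 213.6]]
t 14.92 TCP jig [-48.8 -42.9] 49.5 F jig [-9.5  0.8 11.9]
lin [-0.0003  0.0027 -0.0015] rot [-0.0016 -0.0005  0.0001] joints [-0.22  0.78  0.7   1.9  -0.74  0.74  0.7 ]
1mm fwd [-0.00e+00  3.33e-03 -2.00e-05] 1mm down [-1.00e-05  2.00e-05  3.33e-03]
```

Seated: the face is at -50.2 mm, 19.6 mm from the stop's end, and square within 0.5°. The push is 15 N. One last check of the stop gap and the bystanders, while holding a little longer.

```bash
python3 -m handwheel '{"linear":[[0,0,0],[0,0,0],[0,0,0],[0,0,0],[0,0,0],[0,0,0]],"rot":[[0,0,0],[0,0,0],[0,0,0],[0,0,0],[0,0,0],[0,0,0]],"gripper":[0,0,0,0,0,0]}' | grep -E 'time|force'
python3 - <<'E'
from h import *
c=np.load("wrist8.npz");V=c["pixels"].sum(2).astype(int)
print(V[172:196,330].tolist())
print("expected v: stop top edge",w2px(c,[[*(C+RJ@np.array([-20,0])),42]]).round(1),"block end top @gap 0/6",w2px(c,[[*(C+RJ@np.array([-20,g])),57] for g in(0,-6)]).round(1).tolist())
tj(-48,-43,50,0)
a=np.load("top1.npz")["pixels"].astype(int);b=cam("top")["pixels"].astype(int);d=np.abs(a-b).sum(2)>90
for n,(u,v) in dict(short=(256,190),long=(251,232),tape=(291,156),tea=(216,146),pencil=(300,256),glue=(332,140),eraser=(217,240),cup=(155,215),scissors=(425,268)).items():print(n,int(d[v-18:v+19,u-18:u+19].sum()),end="; ")
E
```

```text
time: 15.42
ft_force: [-8.9, 2.4, 11.7]
grasp_force: 7.8
[279, 286, 298, 296, 293, 295, 271, 240, 212, 208, 204, 209, 218, 247, 280, 306, 308, 311, 305, 306, 310, 304, 312, 307]
expected v: stop top edge [[337.3 179.4]] block end top @gap 0/6 [[343.2, 185.3], [342.5, 198.3]]
t 15.42 TCP jig [-48.8 -42.9] 49.6 F jig [-9.2  0.4 11.7]
lin [-0.0002  0.0026 -0.0015] rot [-0.0016 -0.0005  0.0001] joints [-0.22  0.78  0.7   1.9  -0.74  0.74  0.7 ]
1mm fwd [-0.00e+00  3.33e-03 -2.00e-05] 1mm down [-1.00e-05  2.00e-05  3.33e-03]
short 69; long 591; tape 0; tea 0; pencil 1353; glue 0; eraser 0; cup 0; scissors 0;
```

The stop gap is about 0 mm, the forces are steady, and the picture changes at long, short and pencil are in the area the arm and its shadow cover. Handing in.

```bash
python3 -c "
from bench import job_done
print(job_done())"
```

```text
the job is handed in; nothing more can be done
None
```

I placed the 85 mm block in the jig corner, let go, then pressed it against the fence and board with about 15 N (9 N forward, 12 N down). I handed the job in still pressing; no verdict came back, and arm or shadow changes in the last picture kept me from confirming the pencil, long and short blocks stayed put.

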